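Lock a tow-ball mount in the trial-fit stand with its ball-lock pin

ROBOT

A 6-joint arm with a two-finger parallel gripper is mounted at the origin on the work surface. World frame = base frame: x ahead of the robot, y to its left, z up, the work surface at z = 0. Lengths are in mm, angles in degrees, forces in N, time in s.
With the tool pointing down it reaches from about 325 to 925 mm from the base axis. Payload 3.1 kg.
Tool frame: the origin (TCP) lies at the very end of the fingers, on their centre line; the grasp point (between the pads) lies grasp_offset behind it (grasp_offset is the distance from the TCP to the grasp point, in mm); z points along the fingers, y is the line along which they close (so a half turn about z gives the same grasp; the last joint's range is limited). The gripper opens to 85 mm and grips with 20 to 120 N. Pads are 22 mm wide; open, the fingers measure 114 mm over their backs; the gripper's body (76 mm by 85 mm) begins 54 mm behind the grasp point. The pads swing forward as they close: fully open they stand 13 mm farther back than shut.
Start: joints at [-74.038, 12.427, 92.441, -0, 75.132, -6.429], TCP at [238.102, -577.881, 231.3] pointing down, gripper open.
Joint ranges: [-157.48, 157.48], [-44.54, 120.13], [17.64, 146.25], [-64.5, 244.5], [7.68, 150.69], [-147.95, 147.95]. Speed limits (degrees/s): [159.86, 159.86, 180, 180, 180, 180].

INTERFACE

Orientations are given as [roll, pitch, yaw] about the fixed x, y, z axes, in that order (R = Rz(yaw) Ry(pitch) Rx(roll)).
In Python, from station import * gives the robot as it stands. Calls block until the motion is done:
- goto(position, orientation): joint-space move of the TCP to a pose.
- move_l(position, attitude=None, speed=150): straight line of the TCP; attitude=None keeps the orientation; speed is the mean speed in mm/s.
- move_j(angles): joint-space move.
- grip(opening, squeeze=None): finger opening in mm; squeeze is the grip in N (None keeps the last); returns when the fingers have stopped.
- wait(seconds).
- solve_ik(position, orientation): joint angles nearest the present ones, or None.
- get_obs(): the state.
- get_image(name): name is "side" or "top"; returns the picture (480x640x3 uint8, red, green, blue); there is no depth.
- get_calibration(name): a dict with "fx", "fy", "cx", "cy" (pixels), "R" (3x3) and "t" (3): a world point X has camera coordinates R X + t. Camera axes: x right, y down, z forward; pixel columns grow to the right and rows downward; lengths in mm; the calibration is good to about 2 mm. A picture is of the moment at which its call begins. get_calibration takes no time and is no camera call.
A pose or a line that the arm cannot do raises Unreachable and nothing moves.
- sign_off(): hands the job in; it is judged then, once.
Trained networks look in the newest picture that a camera, given by its name, has taken for a name from the list of things; names that differ only in an ending like _2 or _b are one class to them, and where a whole thing is asked for, a point or a joint stands for the part that bears it (a point fixed in the world has none). Each returns a list of dicts, best first, with "score" (0 to 1); they miss things now and then, are a little off and sometimes report something else, mostly with a low value. They report only what shows in the picture. A call takes as long as a camera call.
- spot_in(name, camera): "extent" ([centre column, centre row, width, height] in pixels, round what is visible of it).
- regions_of(name, camera): "region" (480x640 bool, what is visible of it) and "extent" ([centre column, centre row, width, height] in pixels, round what is visible of it).
The state is a dict: "t": time; "joint_pos": joint angles; "qvel": joint speeds; "effort": joint torques, N m; "tcp_pos": TCP position; "ee_rot": TCP orientation; "wrist_force": force on the tool from outside, world axes, zero at the start; "moment": the same for the moment, N m; "grip_width": finger opening in mm; "grip_force": force on a finger pad.
Only numpy, scipy, OpenCV 4.12 (cv2) and the standard library are available. Lean on these libraries where they do the work, as an engineer would, in place of code of your own. Each camera call takes 0.05 s, during which the arm holds its last target. There are 200 camera calls.

TASK

Without knocking anything else about, push the tow ball inwards along the stand until the upright lock pin drops into the hole in its bar, then press the pin's button and push the pin fully home, and let go so that the button springs out and the balls lock. Then prove the lock: hook the closed fingertips behind the tow ball, between it and the bridge, tug it firmly outwards (about 20 N) for a moment, and leave it locked.

Things in the scene. Friction and masses are not known exactly. Their poses are not given: they have to be found in the camera images.
- stand: grey stand fixed to the table: a bed 330 mm long, 100 mm wide, with side rails (72 mm over their outsides, 76 mm high) between which the flat bar of a ball mount slides. Origin on the table straight under the pin's axis; z up; y runs along the bed, outwards to the tow-ball end (bed from y = -130 to +200 mm). The bar slides only along y; pushing inwards is towards -y
- bridge_top (a point): centre of the top of the stand's bridge, 97 mm above the table, on the pin's axis; the bridge is 72 mm (across the bed) by 44 mm (along it) and the upright lock pin runs through it. With the hole under the pin there are at least 60 mm free between the bridge and the ball
- tow_ball: bare steel tow ball, 50 mm across, origin at its centre, 117 mm above the table, over the bed's middle line, axes as the stand's; 24 mm neck, 38 mm flange bolted to the bar. The distance from ball to the bar's hole differs from mount to mount (110 to 140 mm) and is not measured, so the hole must be felt: pushing takes under 10 N until the pin's nose drops into the hole by itself and stops the bar dead
- ball_foot (a point): centre of the ball's flange on the top of the bar, 75 mm above the table, straight under the ball. Bar: bare steel, 50 mm wide, 25 mm thick, 255 mm long, reaching 29 to 61 mm past this point on the outer side; ball and bar 0.5 to 0.9 kg. Its one 19 mm upright hole lies on the inner side of the ball and starts 34 to 58 mm short of the pin, on the outer (+y) side
- lock_pin (a joint): steel ball-lock pin, 16 mm thick, tapered nose, captive in the bridge; travel down in m. 0: nose on the bar's top. 0.010: nose dropped into the hole, lock balls on its sides resting on the hole's rim. 0.041: balls just below the bar. 0.046: lower stop, fully home. It sinks by its weight of 1.8 N, no return spring. With the button out the balls stick out and stop it
- pin_button (a joint): the pin's button, inward travel in m: 0 fully out (balls out, locked), 0.006 fully in (balls drawn in). Spring: 3 N at the start, 7 N fully in. It cannot come out while the balls are inside the hole
- button_top (a point): centre of the button's upper face: plain metal, 22 mm across, 9 mm proud of the pin's dark round head (40 mm across, 20 mm tall). 174 mm above the table with the pin's nose on the bar, 164 mm with the nose dropped into the hole, 128 mm with the pin fully home and the button out; pressed fully in at the lower stop, 122 mm
- spare_ball: a look-alike tow ball without a bar, 50 mm wide, 66 mm tall, standing loose on the table beside the stand; a bystander, origin at the centre of its underside
- wrench: wrench, 180 mm, lying on the table on the robot's side of the stand; a bystander
- oil_filter: white round filter can, 76 mm wide, 90 mm tall; a bystander, origin at the centre of its underside
- plug_box: cardboard box 90 x 140 x 50 mm; a bystander, origin at the centre of its underside
- bearing: steel bearing ring, 84 mm wide, 24 mm tall; a bystander, origin at the centre of its underside
- pad_box: blue box 160 x 110 x 60 mm; a bystander, origin at the centre of its underside

How it is judged:
By the outcome, as a careful person would: the job done as asked, in the order asked, and still so for the second after the job is handed in, with the robot touching nothing.
It also fails if it takes over 61 s, if anything falls off the work surface, if the arm or the gripper's body presses on something with over 40 N, if the wrist force passes 120 N, or if a joint passes its speed limit or range.

## Working session

There is one attempt and no reset: what is moved stays moved. The work goes in short steps, each a Python script; the robot and the scene stay as the last script left them, time stands still between calls to the robot, and variables do not carry over. Pictures are saved under pics/ and viewed, at most 10 in all, crops included, and the job is handed in when it is done.

```bash
mkdir -p pics; ls; python3 - <<'E'
from station import *
import cv2,numpy as np
for c in("side","top"):
    im=get_image(c); cv2.imwrite(f"pics/{c}0.png",im[:,:,::-1])
    k=get_calibration(c); R=np.array(k["R"]);t=np.array(k["t"]); print(c,k["fx"],k["cx"],k["cy"],"cam at",-R.T@t,R.round(3).tolist())
    for n in("stand","tow_ball","lock_pin","pin_button","button_top","bridge_top","ball_foot","spare_ball","wrench","oil_filter","plug_box","bearing","pad_box"):
        try: print(n,[(round(d["score"],2),np.round(d["extent"],1).tolist()) for d in spot_in(n,c)[:3]])
        except Exception as e: print(n,e)
print(get_obs())
E
```

```text
pics
side 535.3530763533408 330.4538567569724 239.85088675230537 cam at [-72.56468962 650.84395003 863.43300907] [[-0.738, -0.674, 0.012], [-0.437, 0.466, -0.769], [0.513, -0.573, -0.639]]
stand [(0.65, [318.3, 291.0, 120.8, 129.7])]
tow_ball [(0.85, [284.3, 301.0, 21.6, 33.4]), (0.75, [434.5, 186.0, 29.3, 40.4])]
lock_pin [(0.73, [333.2, 240.5, 22.2, 33.7])]
pin_button [(0.69, [332.1, 241.1, 19.5, 34.1]), (0.57, [331.7, 231.6, 7.2, 12.0])]
button_top [(0.54, [332.9, 231.7, 10.5, 6.0])]
bridge_top [(0.7, [316.9, 289.9, 120.9, 126.1])]
ball_foot [(0.88, [283.0, 300.6, 23.3, 38.1])]
spare_ball [(0.62, [313.6, 239.2, 20.8, 32.1])]
wrench [(0.56, [375.2, 303.1, 60.2, 49.1])]
oil_filter [(0.79, [433.8, 185.3, 30.0, 40.3])]
plug_box [(0.79, [386.4, 175.1, 56.9, 42.8])]
bearing []
pad_box [(0.9, [129.9, 370.8, 107.9, 94.2])]
top 470.8024694481128 326.9918994434711 230.23668789386954 cam at [ 357.03799619   -8.68846665 1418.14267832] [[0.011, -1.0, -0.001], [-0.992, -0.01, -0.125], [0.125, 0.003, -0.992]]
stand []
tow_ball [(0.63, [262.6, 243.4, 17.3, 17.0])]
lock_pin [(0.65, [323.7, 234.7, 
[... 604 characters left out ...]
8, 229.0, 32.7, 28.6])]
{'t': 1.4, 'joint_pos': array([-7.40358457e+01,  1.24259249e+01,  9.24402909e+01, -3.00992158e-04,
        7.51318751e+01, -6.42784300e+00]), 'qvel': array([-0.10288342, -0.04763275, -0.10584904,  0.03674871, -0.06956371,
        0.06981121]), 'effort': array([-4.69499042e-06, -3.96878207e+01, -3.04244149e+01, -1.89731595e-04,
        8.21927460e-04,  1.67246036e-06]), 'tcp_pos': array([ 238.12029389, -577.88265016,  231.3234087 ]), 'ee_rot': array([1.79998136e+02, 5.02806727e-04, 2.23920745e+01]), 'wrist_force': array([-0.1134712 ,  0.46755386,  0.89709492]), 'moment': array([-0.01232229,  0.04870483, -0.02577053]), 'grip_force': 0.0, 'grip_width': 85.60386266960803}
```

View pics/top0.png

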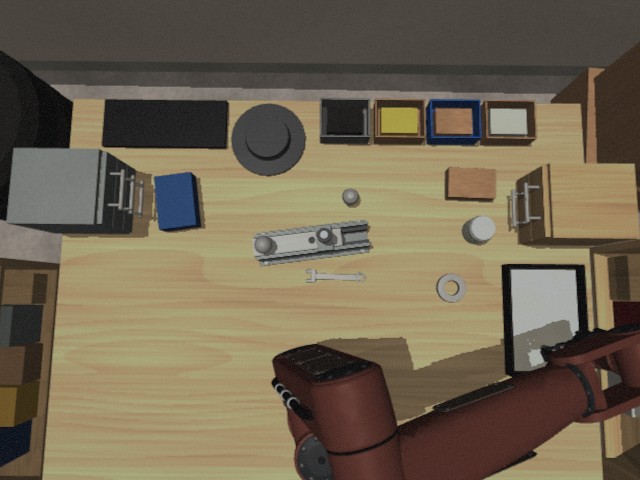

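View pics/side0.png

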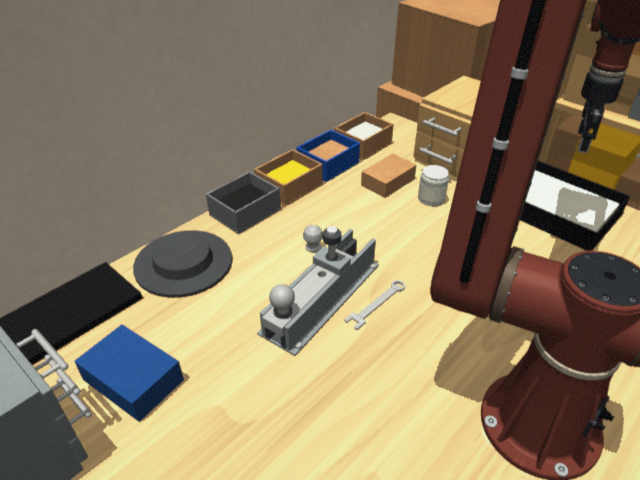

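```bash
cat > h.py <<'E'
import numpy as np
from station import *
def ray(c,uv):
    k=get_calibration(c);R=np.array(k["R"]);t=np.array(k["t"])
    d=R.T@np.array([(uv[0]-k["cx"])/k["fx"],(uv[1]-k["cy"])/k["fy"],1]);return -R.T@t,d
def atz(c,uv,z):
    o,d=ray(c,uv);return (o+d*(z-o[2])/d[2]).round(1)
def tri(u1,u2):
    o,d=ray("top",u1);p,e=ray("side",u2)
    s=np.linalg.lstsq(np.c_[d,-e],p-o,rcond=None)[0];a=o+s[0]*d;b=p+s[1]*e
    return ((a+b)/2).round(1),round(float(np.linalg.norm(a-b)),1)
E
python3 - <<'E'
from h import *
print("btn",tri((323.2,233.5),(332.5,231.7)),atz("top",(323.2,233.5),174),atz("side",(332.5,231.7),174))
print("ball",atz("top",(262.4,243.3),117),atz("side",(284.3,295.5),117))
print("spare",atz("top",(350.2,196.6),35),atz("side",(313.6,239.2),33))
print("stand ctr",atz("top",(310.8,243.0),40))
print("wrench",atz("top",(334.2,276.1),5)); print("pad",atz("top",(178.3,202.3),60)); print("filter",atz("top",(478.6,228.3),90))
E
```

```text
btn (array([504.5,   3.5, 166.2]), 4.3) [505.3   4.7 174. ] [496.2   9.7 174. ]
ball [482.9 173.8 117. ] [478.7 166.7 117. ]
spare [633.7 -73.2  35. ] [626.4 -68.4  33. ]
stand ctr [492.7  42.3  40. ]
wrench [397.5 -27.8   5. ]
pad [606.5 431.7  60. ]
filter [ 534.8 -436.1   90. ]
```

Top picture: stand centre about (312,243), tow ball (263,244), pin (324,235), spare ball (350,197), wrench (335,277). In the side picture the ball is at (284,296) and the button at (332,232). The heights and the pin-to-ball distance (about 167 mm, stand yaw about 7.5°) fit the description. Next I close the gripper and move to the outer side of the ball.

```bash
cat >> h.py <<'E'
YAW=7.4; P=np.array([502.,6.]); c,s=np.cos(np.radians(YAW)),np.sin(np.radians(YAW))
EY=np.array([-s,c]); EX=np.array([c,s]); ATT=[180,0,YAW+90]
def W(x,y,z): return [*(P+x*EX+y*EY),z]
def L(p):  d=np.array(p[:2])-P; return np.r_[d@EX,d@EY,p[2]].round(2)
def F():
    f=get_obs()["wrist_force"]; return np.array([f[:2]@EX,f[:2]@EY,f[2]]).round(1)
E
python3 - <<'E'
from h import *
import cv2
print(get_obs()["t"]); grip(0,40)
goto(W(0,235,280),ATT); print(get_obs()["t"],get_obs()["joint_pos"].round(0),get_obs()["grip_width"])
move_l(W(0,235,108),speed=150); print(get_obs()["t"],L(get_obs()["tcp_pos"]),F())
a=get_image("side")[200:380,200:440,::-1]; b=get_image("top")[180:300,220:400,::-1]
cv2.imwrite("pics/1.png",np.vstack([cv2.resize(a,(480,360)),cv2.resize(b,(480,240),interpolation=cv2.INTER_CUBIC)[:, :480]]))
E
```

```text
1.4
5.15 [ 19.  -2. 102.  -0.  79.  12.] 0.1334234986806751
6.45 [  1.01 235.2  109.12] [ 0.9 -0.3 -0.1]
```

View pics/1.png

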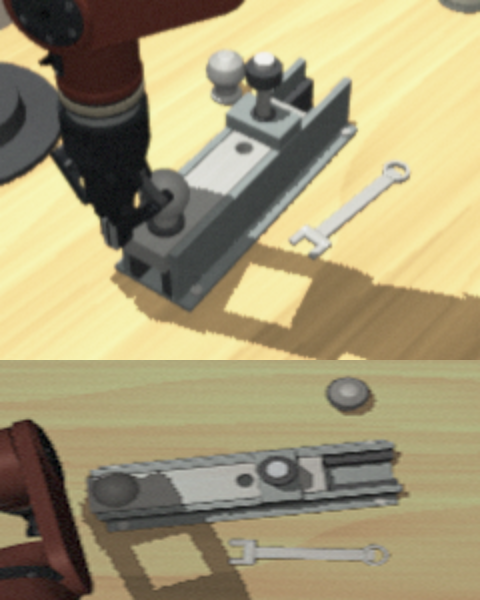

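```bash
cat >> h.py <<'E'
def proj(cam,X):
    k=get_calibration(cam);q=np.array(k["R"])@X+np.array(k["t"]);return np.array([k["fx"]*q[0]/q[2]+k["cx"],k["fy"]*q[1]/q[2]+k["cy"]])
E
python3 - <<'E'
from h import *
import cv2
im=get_image("side")[:,:,::-1]; o=np.array([230,220]); a=cv2.resize(im[220:340,230:390],(800,600),interpolation=cv2.INTER_CUBIC)
for p in (get_obs()["tcp_pos"],W(0,167,117),W(0,0,174),W(0,0,97),W(36,200,76),W(36,-130,76),W(-36,200,76),W(50,200,0),W(-50,200,0)):
    u=(proj("side",np.array(p))-o+.5)*5; cv2.drawMarker(a,tuple(int(v) for v in u),(0,0,255),0,14,1)
cv2.imwrite("pics/2.png",a)
E
```

```text
(no output)
```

View pics/2.png

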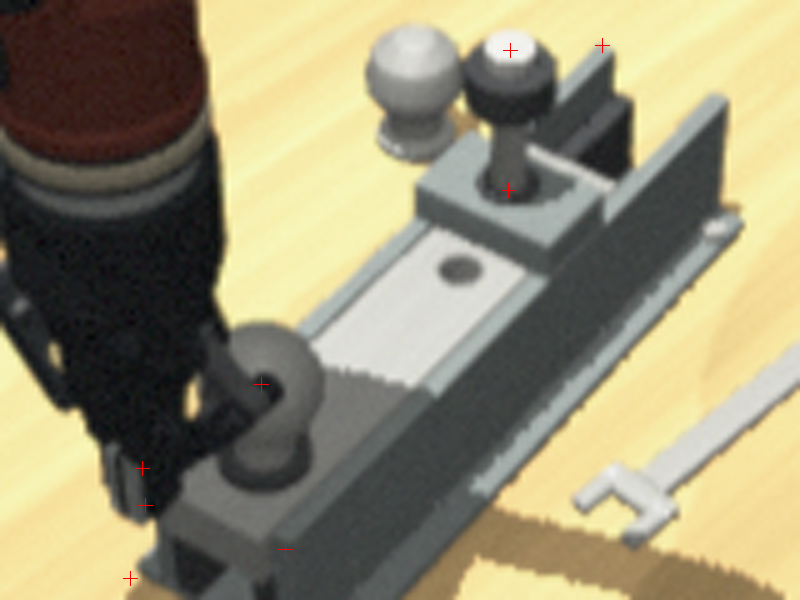

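The side picture, zoomed 5x, has my projected button at (510,50) and ball at (262,384), and both land on the real things, so the stand frame is good. The closed tip reaches about 10 mm below the reported TCP but stays clear of the bar. The bar hole is at (460,270). Next is the push.

```bash
python3 - <<'E'
from h import *
hp=atz("side",(460/5+229.5,270/5+219.5),75); hy=L(hp)[1]; print("hole",L(hp))
y=235; con=None; f0=F()[1]; log=[]
while y>110:
    st=3 if con is None else (2 if con-y<max(hy-10,28) else 1)
    y-=st; move_l(W(0,y,108),speed=60 if con is None else 30 if st==2 else 20)
    o=get_obs(); f=F(); log.append((y,L(o["tcp_pos"])[1],f[1]))
    if con is None and f[1]-f0>1.5: con=y
    if f[1]-f0>13 and con and con-y>20: break
    if f[1]-f0>30: break
print("t",get_obs()["t"],"contact",con,"f0",f0); print([tuple(float(round(v,1)) for v in r) for r in log]); wait(.2); print(F(),L(get_obs()["tcp_pos"]))
E
```

```text
hole [ 1.35 33.71 75.  ]
t 16.1 contact 202 f0 -0.4
[(232.0, 231.8, -0.2), (229.0, 228.8, 0.6), (226.0, 225.8, -0.4), (223.0, 222.8, 0.0), (220.0, 219.8, 0.4), (217.0, 216.8, -0.4), (214.0, 213.8, 0.3), (211.0, 210.8, 0.4), (208.0, 207.8, -0.2), (205.0, 204.8, 0.4), (202.0, 202.3, 2.1), (200.0, 201.1, 6.1), (198.0, 199.2, 5.6), (196.0, 197.3, 5.1), (194.0, 195.3, 6.1), (192.0, 193.3, 5.7), (190.0, 191.3, 5.6), (188.0, 189.3, 6.3), (186.0, 187.3, 5.3), (184.0, 185.3, 6.1), (182.0, 183.3, 5.2), (180.0, 181.3, 6.1), (178.0, 179.3, 6.0), (176.0, 177.2, 6.2), (174.0, 175.2, 5.3), (173.0, 174.3, 5.3), (172.0, 173.4, 6.1), (171.0, 172.4, 5.7), (170.0, 170.7, 4.7), (169.0, 169.2, 5.6), (168.0, 168.0, 4.0), (167.0, 167.5, 6.3), (166.0, 166.7, 6.3), (165.0, 165.7, 6.3), (164.0, 165.0, 7.4), (163.0, 164.8, 10.0), (162.0, 164.7, 12.2), (161.0, 164.6, 15.4)]
[-0.1 14.8  0.5] [4.0000e-02 1.6460e+02 1.0816e+02]
```

```bash
python3 - <<'E'
from h import *
import cv2
move_l(W(0,185,108),speed=100); move_l(W(0,185,250),speed=200)
im=get_image("side")[:,:,::-1]; a=cv2.resize(im[220:340,230:390],(800,600),interpolation=cv2.INTER_CUBIC)
o=np.array([230,220])
for p in (W(0,129,117),W(0,0,164)):
    u=(proj("side",np.array(p))-o+.5)*5; cv2.drawMarker(a,tuple(int(v) for v in u),(0,0,255),0,14,1)
cv2.imwrite("pics/3.png",a); print(get_obs()["t"])
E
```

```text
17.6
```

View pics/3.png

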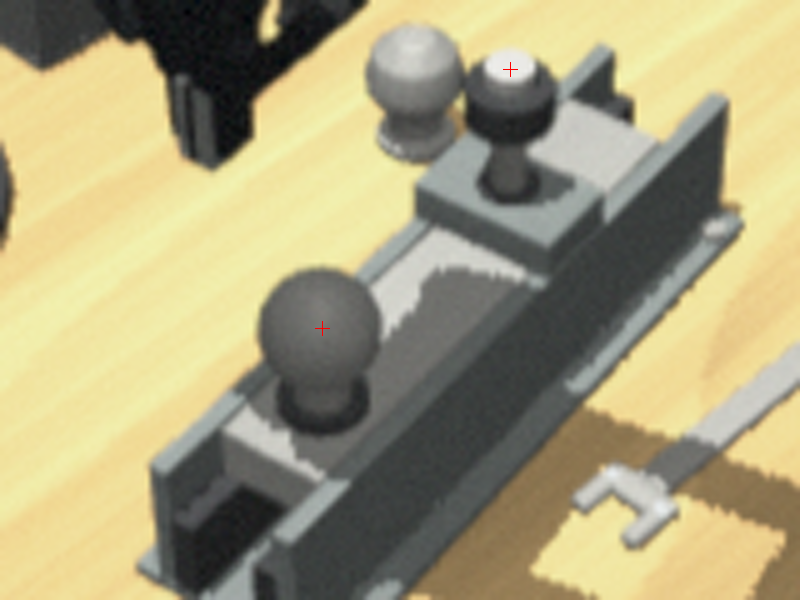

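The picture shows the hole gone under the bridge and the button at (510,68), which matches the 164 mm dropped height. The ball at (322,328) gives y = 129. Next I press the button.

```bash
python3 - <<'E'
from h import *
move_l(W(0,0,215),speed=200); move_l(W(0,0,184),speed=100); f0=F()[2]; z=184; log=[];con=None
while z>108:
    st=3 if con is None or con-z<33 else 1.5
    z-=st; move_l(W(0,0,z),speed=60 if con is None else 40)
    f=F(); log.append((z,float(round(get_obs()["tcp_pos"][2],1)),float(f[2]-f0)))
    if con is None and f[2]-f0>1.5: con=z
    if f[2]-f0>20: break
print("t",get_obs()["t"],"contact",con,"f0",f0,f); print(log); wait(.3); print(F(),L(get_obs()["tcp_pos"]))
E
```

```text
t 26.9 contact 178 f0 -1.1 [-6.8  2.7 24.1]
[(181, 181.5, 1.1), (178, 177.9, 2.1), (175, 174.7, 0.5000000000000001), (172, 171.7, 1.6), (169, 168.7, 0.10000000000000009), (166, 165.7, 1.3), (163, 163.5, 2.3), (160, 160.8, 5.199999999999999), (157, 157.3, 4.2), (154, 154.1, 4.300000000000001), (151, 151.1, 3.6), (148, 148.1, 4.0), (145, 145.0, 4.300000000000001), (143.5, 143.5, 4.7), (142.0, 142.1, 5.199999999999999), (140.5, 140.6, 5.5), (139.0, 139.1, 5.699999999999999), (137.5, 137.6, 4.6), (136.0, 136.1, 4.7), (134.5, 134.6, 5.699999999999999), (133.0, 133.0, 5.4), (131.5, 131.5, 5.699999999999999), (130.0, 130.0, 6.6), (128.5, 128.3, 5.800000000000001), (127.0, 126.9, 6.1), (125.5, 125.3, 5.300000000000001), (124.0, 124.0, 7.1), (122.5, 122.7, 8.5), (121.0, 122.0, 11.9), (119.5, 121.8, 17.700000000000003), (118.0, 121.7, 25.200000000000003)]
[-6.6  2.4 24.8] [-3.0000e-02  8.0000e-02  1.2172e+02]
```

```bash
python3 - <<'E'
from h import *
import cv2
move_l(W(0,0,140),speed=50); move_l(W(0,0,200),speed=200)
move_l(W(0,66,200),speed=200)
im=get_image("side")[:,:,::-1]; a=cv2.resize(im[220:340,230:390],(800,600),interpolation=cv2.INTER_CUBIC)
o=np.array([230,220])
for p in (W(0,129,117),W(0,0,128)):
    u=(proj("side",np.array(p))-o+.5)*5; cv2.drawMarker(a,tuple(int(v) for v in u),(0,0,255),0,14,1)
cv2.imwrite("pics/4.png",a); print(get_obs()["t"])
E
```

```text
28.775
```

View pics/4.png

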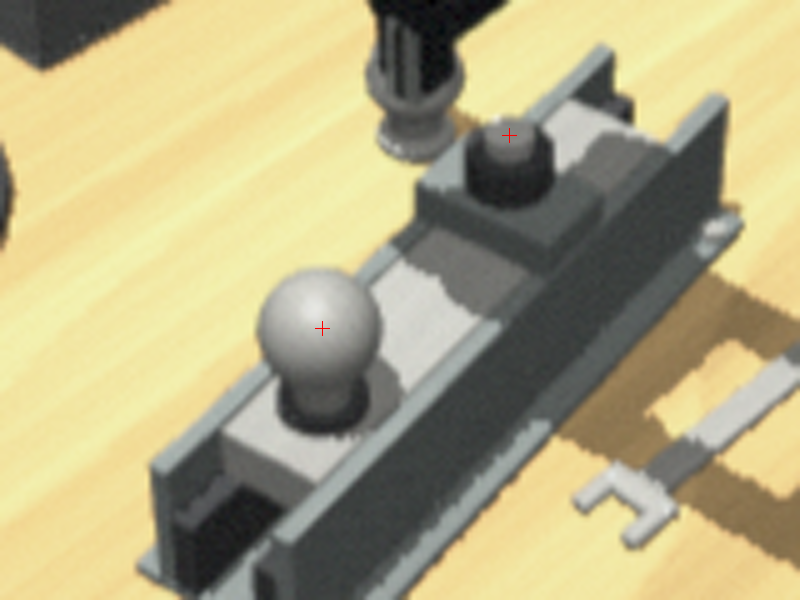

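The pin head now sits on the bridge with the button out at (509,135), matching 128 mm, so it is home and locked. The ball is unmoved at (322,328). Next comes the tug.

```bash
python3 - <<'E'
from h import *
import cv2
move_l(W(0,66,108),speed=120); wait(.2); f0=F(); print("free",f0); y=66;log=[]
while y<118:
    st=3 if y<87 else 1; y+=st; move_l(W(0,y,108),speed=60 if st==3 else 25)
    f=F(); log.append((y,float(L(get_obs()["tcp_pos"])[1]),float(round(f[1]-f0[1],1))))
    if f[1]-f0[1]<-20: break
wait(.7); print("hold",F()-f0,L(get_obs()["tcp_pos"])); print(log)
move_l(W(0,72,108),speed=60); print(F()-f0); move_l(W(0,72,220),speed=200); move_l(W(0,190,260),speed=200)
im=get_image("side")[:,:,::-1]; a=cv2.resize(im[200:350,200:400],(800,600),interpolation=cv2.INTER_CUBIC)
o=np.array([200,200])
for p in (W(0,129,117),W(0,0,128)):
    u=(proj("side",np.array(p))-o+.5)*4; cv2.drawMarker(a,tuple(int(v) for v in u),(0,0,255),0,14,1)
cv2.imwrite("pics/5.png",a); print(get_obs()["t"])
E
```

```text
free [-0.3  0.3 -0.3]
hold [ -1.3 -21.1   2. ] [  0.16  97.45 108.38]
[(69, 69.19, -0.4), (72, 72.21, -0.1), (75, 75.17, -0.7), (78, 78.16, -0.4), (81, 81.16, -0.5), (84, 84.16, -0.3), (87, 87.14, -0.6), (88, 88.03, 0.1), (89, 89.04, -0.9), (90, 90.03, -0.9), (91, 91.07, -0.1), (92, 92.05, -0.7), (93, 93.05, -0.3), (94, 93.64, -1.9), (95, 94.36, -5.0), (96, 95.89, -4.7), (97, 96.72, -5.2), (98, 96.83, -7.7), (99, 96.92, -11.0), (100, 97.02, -13.2), (101, 97.29, -15.4), (102, 97.4, -17.8), (103, 97.46, -20.1)]
[-0.2 -1.5  0.9]
38.5417
```

View pics/5.png

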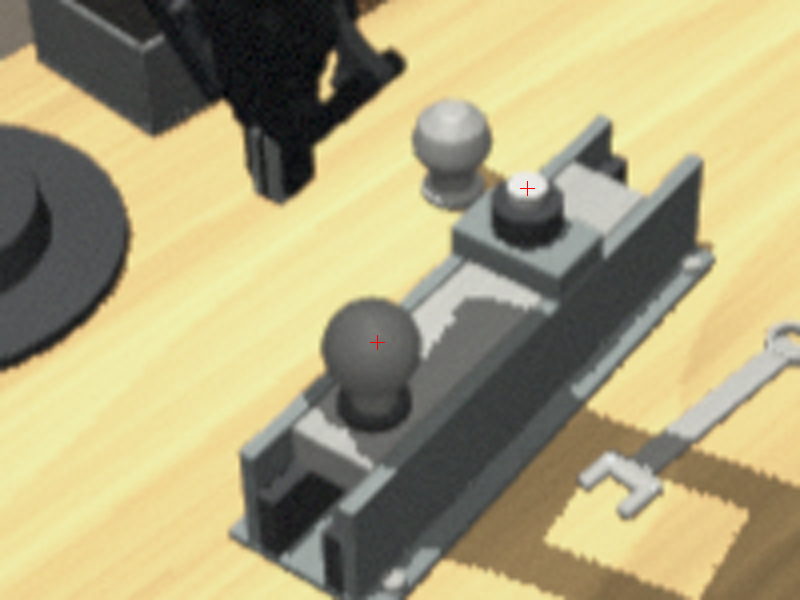

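The picture shows the pin home with its button out at (527,188). The ball at (371,343) moved only the hole's play of about 3 mm under the 21 N tug. The spare ball and wrench are untouched, and the robot is clear.

```bash
python3 -c "
from station import *
print(sign_off())"
```

```text
the job is handed in; nothing more can be done
None
```

The tow ball is pushed in and locked: the pin is fully home with its button out, and a 21 N outward tug moved the ball only about 3 mm, the play in the hole; the job is handed in.

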